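# Fit the spring-loaded roller into its bench stand

### The arm

A 6-joint arm with a two-finger parallel gripper is mounted at the origin on a cart in front of the work surface, level with it; the furniture and walls round the work are solid. World frame = base frame: x ahead of the robot, y to its left, z up, the work surface at z = 0. Lengths are in mm, angles in rad, forces in N, time in s.
With the tool pointing down it reaches from about 300 to 875 mm from the base axis. Payload 6.4 kg.
Tool frame: the origin (TCP) lies midway between the tips of the shut fingers; the grasp point (between the pads) lies 19 mm behind it; z points along the fingers, y is the direction in which the jaws open and shut (so a half turn about z gives the same grasp; the last joint's range is limited). The gripper opens to 88 mm and grips with 3 to 60 N. Pads are 18 mm wide; open, the fingers measure 123 mm over their backs; the gripper's body (75 mm by 187 mm) begins 45 mm behind the grasp point.
Start: joints at [-1.5, 0.181, 1.607, -0, 1.354, -0.206], TCP at [157.151, -553.123, 238.714] pointing down, gripper open.
Joint ranges: [-2.99, 2.99], [-0.89, 2.07], [0.3, 2.58], [-1.14, 4.28], [0, 2.63], [-3.12, 3.12]. Speed limits (rad/s): [2.57, 2.57, 3.01, 3.14, 3.14, 3.14].

### API

Orientations are given as [roll, pitch, yaw] about the fixed x, y, z axes, in that order (R = Rz(yaw) Ry(pitch) Rx(roll)).
In Python, from plant import status, cams, ticket gives the robot as it stands. The module is installed in compiled form; this text tells all that it offers.
- The arm moves only by the tool carry_out, never from a script. Its argument "moves" is a list of rows, each a list of 3 entries, a list of its own where there are three numbers: the shift along the tool's x, y, z in mm, then the turn, a rotation vector about the tool's x, y, z in degrees, then the opening, from 0 (shut) to 1 (fully open). A call has 1 to 12 rows; each row is the pose to reach, as a shift and turn from the pose measured when the call began, along the tool's axes at that moment; what a row does not reach only later rows make up. A row lasts 1/12 s, in which the tool goes at most 41.7 mm and 7.16 degrees, less where a joint would pass 70% of its speed; a pose out of reach is approached as far as the arm can. A call with a gripper value outside its range is refused whole. The fingers move at their own pace and stop on an object; "squeeze" is the grip in N (left out, the last holds). Time passes only in rows, so rows that repeat a pose let the fingers close. It gives the time, the measured TCP pose, the force and the opening at its end, in the units of the state.
- status.read_state(): the state, without advancing time (a new reading comes with each control period).
- cams.get_image(name): name is "scene" or "top" or "wrist"; returns (picture, depth): 400x640x3 uint8, red, green, blue; 400x640 float32, mm along the optical axis (not along the pixel's ray), 0 where there is no reading.
- cams.get_calibration(name): a dict with "intrinsics" (3x3 intrinsics, pixels), "dist" ([k1, k2, p1, p2, k3] as OpenCV has them; the pictures are not rectified), "rvec" (rotation vector, rad) and "tvec" (3), from world to camera coordinates, as OpenCV has them. Camera axes: x right, y down, z forward; pixel columns grow to the right and rows downward; lengths in mm; the calibration is good to about 2 mm. A picture is of the moment at which its call begins: read the wrist's pose just before it. get_calibration takes no time and is no camera call; for the wrist camera it gives the pose at the moment of the call.
- ticket.close_job(): hands the job in, once; it reports no verdict.
The state is a dict: "time": time; "joint_positions": joint angles; "qd": joint speeds; "tau": joint torques, N m; "tcp_pos": TCP position; "tcp_rot": TCP orientation; "wrist_force": force on the tool from outside, world axes, zero at the start; "ft_torque": the same for the moment, N m; "finger_gap": finger opening in mm.
Only numpy, scipy, OpenCV 4.12 (cv2) and the standard library are available. Lean on these libraries where they do the work, as an engineer would, in place of code of your own. Each camera call takes 0.05 s, during which the arm holds its last target. There are 200 camera calls.

### The job

Take the rubber roller off its plywood rest and fit it into the yellow roller stand: push its sprung brass plunger in against the tall cheek, bring it down level until both shaft ends find their cups, and let the spring hold it there. Do not force it: never load the stand with more than about 30 N. Leave the tape measure and the white cup where they are, and let go of the roller at the end.

Things in the scene. Friction and masses are not known exactly. Their poses are not given: they have to be found in the camera images.
- roller: Loose black rubber-covered roller, 0.2 to 0.35 kg. Tube 36 mm in diameter, 84 mm long; origin at the tube's centre; local y is its axis (it may be spun about it by any angle). A fixed steel stub shaft sticks out at -y, a sprung brass plunger with a red collar at its root at +y. It starts level on the rest, axis 45 mm over the bench.
- stub_tip (a point): Centre of the end of the fixed steel stub, 12 mm in diameter: 27 mm beyond the tube, 69 mm from the roller's origin along its -y. The last 3 mm taper to a flat end 8 mm across.
- plunger_tip (a point): Centre of the end of the sprung brass plunger, 12 mm in diameter: when free, 49 mm beyond the tube, 91 mm from the roller's origin along its +y. The last 3 mm taper to a flat end 8 mm across. It can be pushed in 30 mm to a hard stop against 2.5 N + 300 N/m, a little damped (9.4 N at 23 mm). It is in by about 3 mm when seated in both cups (stub tip to plunger tip 157 mm, free 160 mm).
- rest: Fixed plywood rest: base plate 70 x 150 x 6 mm with two notched uprights, 57 mm either side of its origin along its y, which carry the roller by its shafts, plunger towards +y. The tube hangs free between them and can be gripped across from above. Origin at the centre of the underside.
- stand: Fixed stand: dark foot 90 x 150 x 10 mm, origin at the centre of its underside, and on a clamped post a yellow U-shaped yoke with two upright cheeks across y that face each other 140.5 mm apart, each with a blind cup in its inner face at x = 0. The yoke's height differs each time and is not reported: both cups' axis is 96 to 124 mm over the bench; the yoke's crossbar is 52 mm below it.
- under_tall (a point): Point on the bench under the inner face of the tall cheek (y = +70.25 mm of the stand). The cheek is flat, 44 mm wide, 12 mm thick, its top 58 mm above the cups' axis; its cup is 14.5 mm in diameter, 8 mm deep. The plunger goes here: it can be pushed in against the flat face above the cup, then slides down into the cup.
- under_low (a point): Point on the bench under the inner face of the low cheek (y = -70.25 mm of the stand), same cup, top only 13 mm above the cups' axis. The level stub passes above it, and gets down between the cheeks once the plunger is in by more than 19 mm. With both shafts at the bottom of their cups the roller's origin is at y = -9 mm of the stand.
- tape_measure: Loose yellow tape measure, 71 x 76 x 34 mm, origin at the centre of its underside; a bystander.
- cup: Loose white cup, 81 mm in diameter and 82 mm high, origin at the centre of its underside; a bystander.

How it is judged (in metres and radians):
On the way, in this order (a step that is already met when the one before it is completed fails the run):
1. the roller is lifted clear of its rest (height (world z) of roller above 0.075 m), for 0.2 s.
2. the plunger is pushed in by more than 15 mm (distance between stub_tip and plunger_tip below 0.145 m), for 0.1 s.
At the end, for the whole second after the job is handed in: The roller hangs still in the stand, both shaft ends at the bottom of their cups: origin within 4 mm of x = 0 and y = -9 mm of the stand, 91 to 127 mm over the bench, axis within 0.05 rad of the stand's y, 154 to 159 mm from shaft tip to shaft tip and pressing on the stand; the robot has let go (distance between stub_tip and plunger_tip between 0.154 and 0.159 m and x of roller in the frame of stand between -0.004 and 0.004 m and y of roller in the frame of stand between -0.013 and -0.005 m and height (world z) of roller between 0.091 and 0.127 m and angle between the y axis of roller and the y axis of stand, either way round below 0.05 rad and linear speed of roller below 0.02 m/s and contact force between roller and stand above 1 N); the robot touches nothing.
It fails at once if the roller loads the stand with more than 30 N (contact force between roller and stand above 30 N).
It fails at once if the robot loads the stand with more than 30 N (contact force between the arm and stand above 30 N).
It fails at once if the gripper loads the stand with more than 30 N (contact force between the fingers and stand above 30 N).
It fails at once if the tape measure is shifted by more than 20 mm (distance of tape_measure from where it was at the start of the episode above 0.02 m).
It fails at once if the cup is shifted by more than 20 mm (distance of cup from where it was at the start of the episode above 0.02 m).
It also fails if it takes over 58 s, if anything falls off the work surface, if the arm or the gripper's body presses on something with over 40 N, if the wrist force passes 120 N, or if a joint passes its speed limit or range.

## Working session

There is one attempt and no reset: what is moved stays moved. The work goes in short steps, Python scripts to look and compute and a tool call to move; the robot and the scene stay as the last step left them, time stands still between calls to the robot, and variables do not carry over. Pictures are saved under pics/ and viewed, on a budget of 10 in all, crops included, one or two more only if the job needs it, and the job is handed in when it is done.

Besides the shell and the picture viewer there is one more tool, called after "Request:" as a command line: name --argument value ..., lists and objects as JSON in quotes. carry_out: Moves the arm, as the interface text tells. Its arguments: {"type":"object","properties":{"moves":{"type":"array"},"squeeze":{"type":"number"}},"required":["moves"]}

```bash
mkdir -p pics; cat > h.py <<'E'
import numpy as np,cv2
from plant import status,cams
def cam(n):
    c=cams.get_calibration(n);R,_=cv2.Rodrigues(np.array(c["rvec"],float));return np.array(c["intrinsics"],float),np.array(c["dist"],float),R,np.array(c["tvec"],float).reshape(3)
def grab(n,fn=None):
    c=cam(n);im,d=cams.get_image(n)
    if fn: cv2.imwrite(fn,im[:,:,::-1])
    return im,d,c
def cloud(d,c):
    K,D,R,t=c;v,u=np.mgrid[:d.shape[0],:d.shape[1]]
    n=cv2.undistortPoints(np.stack([u,v],-1).reshape(-1,1,2).astype(float),K,D).reshape(-1,2)
    P=np.c_[n,np.ones(len(n))]*d.reshape(-1,1);W=(P-t)@R
    W[d.reshape(-1)==0]=np.nan
    return W.reshape(*d.shape,3)
def ray(uv,c,z):
    K,D,R,t=c;n=cv2.undistortPoints(np.array(uv,float).reshape(-1,1,2),K,D).reshape(-1,2)
    r=np.c_[n,np.ones(len(n))]@R;o=-R.T@t
    return o+r*((z-o[2])/r[:,2])[:,None]
E
python3 - <<'E'
from h import *
print(status.read_state())
a=grab("scene","pics/s0.png");b=grab("top","pics/t0.png")
for n,x in(("s",a),("t",b)): np.savez(n+"0.npz",im=x[0],d=x[1])
E
```

```text
{'time': 0.0, 'joint_positions': array([-1.50029845e+00,  1.81530165e-01,  1.60799357e+00, -3.26832299e-05,
        1.35379875e+00, -2.06282159e-01]), 'qd': array([ 0.00028449, -0.0011505 , -0.00012332,  0.00020061, -0.00025309,
       -0.00037423]), 'tau': array([-2.39507399e-04, -4.33875525e+01, -3.41844285e+01,  7.01351627e-02,
        3.86777893e-02, -1.41711093e-04]), 'tcp_pos': array([ 157.10284222, -552.56714165,  237.82323317]), 'tcp_rot': array([-3.13989296e+00, -3.23079216e-04,  2.76786821e-01]), 'wrist_force': array([ 0.47403585, -0.10069013,  0.32871749]), 'ft_torque': array([ 0.05597176,  0.03226797, -0.05690786]), 'finger_gap': 88.10564045475905}
```

View pics/s0.png

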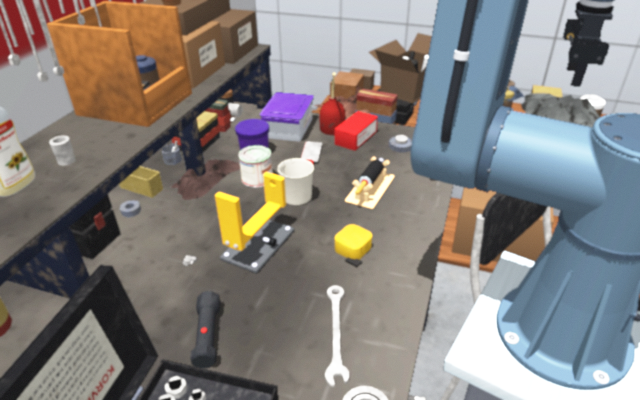

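View pics/t0.png

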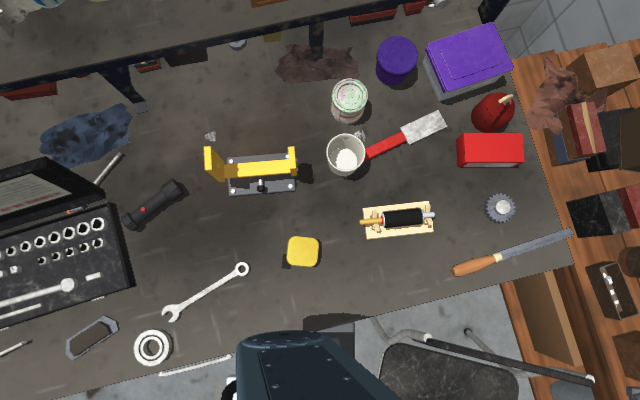

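The scene view shows the stand near (255,225) and the roller at (370,180). In the top view the roller is at (403,217) with its brass plunger left at (370,221). The stand's tall cheek is at (213,163) and its low cheek at (293,160). The white cup at (345,155) is close to the low cheek, and the tape is at (303,252).

```bash
python3 - <<'E'
from h import *
z=np.load("t0.npz");im,d=z["im"],z["d"];c=cam("top");W=cloud(d,c)
hsv=cv2.cvtColor(im,cv2.COLOR_RGB2HSV)
def box(m,n):
    P=W[m];P=P[~np.isnan(P[:,0])];print(n,len(P),np.percentile(P,[2,50,98],axis=0).round(1).tolist());return P
win=lambda u0,u1,v0,v1:(np.mgrid[:400,:640][1]>=u0)&(np.mgrid[:400,:640][1]<=u1)&(np.mgrid[:400,:640][0]>=v0)&(np.mgrid[:400,:640][0]<=v1)
yel=(hsv[...,0]>18)&(hsv[...,0]<32)&(hsv[...,1]>180)&(hsv[...,2]>90)
w=win(195,305,140,200)
box(w&yel,"yoke")
P=box(w&yel&(W[...,2]>140),"tall");
P=box(w&yel&(W[...,2]>95)&(W[...,2]<140),"low")
P=box(w&yel&(W[...,2]<85),"bar")
foot=w&(W[...,2]>5)&(W[...,2]<18)
f=cv2.minAreaRect(np.argwhere(foot)[:,::-1].astype(np.float32));q=ray(cv2.boxPoints(f),c,10);print("foot",f,q.round(1),q.mean(0))
r=win(355,440,195,245)
blk=r&(hsv[...,2]<70)&(W[...,2]>40);P=box(blk,"tube")
f=cv2.minAreaRect(np.argwhere(blk)[:,::-1].astype(np.float32));q=ray(cv2.boxPoints(f),c,55);print("tube",q.round(1),q.mean(0))
sh=r&(W[...,2]>35);P=box(sh,"all high")
C=P[:,:2].mean(0);u,s,v=np.linalg.svd(P[:,:2]-C);a=(P[:,:2]-C)@v[0];print(v[0],np.percentile(a,[1,99]),C)
base=r&(W[...,2]>2);f=cv2.minAreaRect(np.argwhere(base)[:,::-1].astype(np.float32));q=ray(cv2.boxPoints(f),c,6);print("rest",q.round(1),q.mean(0))
P=box(win(325,368,132,175)&(W[...,2]>70),"cup");P=box(win(280,325,230,270)&yel&(W[...,2]>25),"tape")
K,D,R,t=c;print("cam",-R.T@t)
# scene
z=np.load("s0.npz");im,d=z["im"],z["d"];c=cam("scene");W=cloud(d,c);hsv=cv2.cvtColor(im,cv2.COLOR_RGB2HSV)
yel=(hsv[...,0]>18)&(hsv[...,0]<32)&(hsv[...,1]>180)&(hsv[...,2]>90)
P=box(win(212,246,185,260)&yel,"tall s");P=box(win(262,290,170,215)&yel,"low s")
E
```

```text
yoke 66 [[556.9, 20.4, 60.1], [570.4, 28.8, 93.9], [588.7, 174.8, 173.4]]
tall 10 [[553.9, 171.8, 149.9], [576.2, 173.5, 171.5], [589.2, 179.3, 174.5]]
low 22 [[569.5, 20.5, 99.6], [570.3, 25.3, 114.9], [582.0, 114.1, 134.0]]
bar 28 [[569.1, 20.6, 59.8], [571.0, 35.0, 63.2], [577.7, 124.9, 83.2]]
foot ((243.29322814941406, 166.07078552246094), (57.60028839111328, 99.83059692382812), 85.13549041748047) [[654.  262.9  10. ]
 [678.8  38.4  10. ]
 [546.2  23.8  10. ]
 [522.8 243.7  10. ]] [600.42961909 142.21925633  10.        ]
tube 593 [[467.1, -241.8, 49.0], [484.1, -203.9, 60.7], [503.3, -167.1, 65.2]]
tube [[ 496.8 -163.7   55. ]
 [ 507.2 -243.5   55. ]
 [ 473.8 -246.5   55. ]
 [ 463.5 -167.2   55. ]] [ 485.32055347 -205.222903     55.        ]
all high 1034 [[464.6, -266.2, 44.7], [484.2, -199.4, 56.4], [509.1, -122.6, 65.0]]
[-0.12833383  0.99173103] [-69.76832969  80.21150333] [ 485.28726385 -199.06750049]
rest [[ 427.9 -110.     6. ]
 [ 539.4 -109.6    6. ]
 [ 543.2 -300.8    6. ]
 [ 431.3 -297.7    6. ]] [ 485.42862581 -204.53578618    6.        ]
cup 287 [[578.7, -120.2, 70.4], [632.5, -85.5, 80.6], [655.9, -43.1, 84.5]]Traceback (most recent call last):
  File "<stdin>", line 21, in <module>
  File "<stdin>", line 5, in box
    return _quantile_unchecked(
        a, q, axis, out, overwrite_input, method, keepdims, weights)
    return _ureduce(a,
                    func=_quantile_ureduce_func,
    ...<5 lines>...
                    overwrite_input=overwrite_input,
                    method=method)
    r = func(a, **kwargs)
    result = _quantile(arr,
                       quantiles=q,
    ...<2 lines>...
                       out=out,
                       weights=wgt)
    slices_having_nans = np.isnan(arr[-1, ...])
                                  ~~~^^^^^^^^^
IndexError: index -1 is out of bounds for axis 0 with size 0
```

```bash
python3 - <<'E'
from h import *
def win(u0,u1,v0,v1):
    v,u=np.mgrid[:400,:640];return (u>=u0)&(u<=u1)&(v>=v0)&(v<=v1)
def box(W,m,n):
    P=W[m];P=P[~np.isnan(P[:,0])];print(n,m.sum(),len(P),np.percentile(P,[2,50,98],axis=0).round(1).tolist());return P
def rect(P,n):
    P=P[:,:2].astype(np.float32);f=cv2.minAreaRect(P);print(n,"rect",np.round(f[0],1),np.round(f[1],1),round(f[2],1))
for n,wy,ww in (("top",win(195,305,140,200),None),("scene",win(205,300,165,275),None)):
    z=np.load(n[0]+"0.npz");im,d=z["im"],z["d"];c=cam(n);W=cloud(d,c);hsv=cv2.cvtColor(im,cv2.COLOR_RGB2HSV)
    y=(hsv[...,0]>12)&(hsv[...,0]<36)&(hsv[...,1]>130)&(hsv[...,2]>80)&wy
    np.save("y"+n,y)
    P=box(W,y,n);h,e=np.histogram(P[:,2],bins=range(0,200,6));print(list(zip(e,h)))
    T=P[P[:,1]>155];
    if n=="top": rect(T[T[:,2]>100],"tall")
    else: rect(T,"tall")
    print("tall z",np.percentile(T,[2,98],axis=0).round(1))
    L=P[P[:,1]<45]; print("low",np.percentile(L,[2,98],axis=0).round(1)); 
    B=P[(P[:,1]>50)&(P[:,1]<150)]; print("bar",np.percentile(B,[2,50,98],axis=0).round(1)); print("bar fit",np.polyfit(B[:,1],B[:,0],1))
    if n=="top":
        P=W[win(280,325,230,270)&(W[...,2]>25)];print("tape",np.percentile(P,[2,98],axis=0))
        m=win(225,300,150,196)&(W[...,2]>6)&(W[...,2]<16)
        rect(W[m],"foot")
E
```

```text
top 1676 1674 [[554.1, 22.5, 1.7], [580.7, 127.8, 64.6], [610.2, 186.3, 174.2]]
[(np.int64(0), np.int64(17)), (np.int64(6), np.int64(15)), (np.int64(12), np.int64(4)), (np.int64(18), np.int64(0)), (np.int64(24), np.int64(0)), (np.int64(30), np.int64(4)), (np.int64(36), np.int64(0)), (np.int64(42), np.int64(0)), (np.int64(48), np.int64(0)), (np.int64(54), np.int64(31)), (np.int64(60), np.int64(874)), (np.int64(66), np.int64(52)), (np.int64(72), np.int64(21)), (np.int64(78), np.int64(22)), (np.int64(84), np.int64(19)), (np.int64(90), np.int64(22)), (np.int64(96), np.int64(25)), (np.int64(102), np.int64(23)), (np.int64(108), np.int64(30)), (np.int64(114), np.int64(17)), (np.int64(120), np.int64(27)), (np.int64(126), np.int64(153)), (np.int64(132), np.int64(16)), (np.int64(138), np.int64(23)), (np.int64(144), np.int64(23)), (np.int64(150), np.int64(17)), (np.int64(156), np.int64(24)), (np.int64(162), np.int64(19)), (np.int64(168), np.int64(132)), (np.int64(174), np.int64(44)), (np.int64(180), np.int64(0)), (np.int64(186), np.int64(0)), (np.int64(192), np.int64(0))]
tall rect [575.7 178.7
[... 1064 characters left out ...]
(95)), (np.int64(126), np.int64(153)), (np.int64(132), np.int64(55)), (np.int64(138), np.int64(61)), (np.int64(144), np.int64(65)), (np.int64(150), np.int64(61)), (np.int64(156), np.int64(62)), (np.int64(162), np.int64(66)), (np.int64(168), np.int64(105)), (np.int64(174), np.int64(55)), (np.int64(180), np.int64(0)), (np.int64(186), np.int64(0)), (np.int64(192), np.int64(0))]
tall rect [577.4 180.5] [46.6 32.8] 30.9
tall z [[554.4 172.2  62.1]
 [598.1 188.7 174.6]]
low [[ 5.710e+02 -7.830e+01 -5.000e-01]
 [ 7.764e+02  4.130e+01  1.298e+02]]
bar [[ 5.677e+02  5.140e+01 -1.000e-01]
 [ 5.845e+02  9.830e+01  6.370e+01]
 [ 7.227e+02  1.472e+02  6.620e+01]]
bar fit [-2.74608067e-01  6.19463203e+02]
```

```bash
cat >> h.py <<'E'
from scipy.spatial.transform import Rotation as Ro
def goal(p,yaw):
    s=status.read_state();R=Ro.from_euler("xyz",s["tcp_rot"]);G=Ro.from_euler("xyz",[np.pi,0,np.radians(yaw)])
    print("shift",R.inv().apply(np.array(p)-s["tcp_pos"]).round(1),"turn",np.degrees((R.inv()*G).as_rotvec()).round(2))
E
python3 -c "
from h import *
goal([485,-205,200],97.4)"
```

```text
shift [ 410.4 -244.7   38.4] turn [-6.000e-02 -8.000e-02 -8.154e+01]
```

Request:
carry_out --moves '[[[410,-245,38],[0,0,-81.5],1],[[410,-245,38],[0,0,-81.5],1],[[410,-245,38],[0,0,-81.5],1],[[410,-245,38],[0,0,-81.5],1],[[410,-245,38],[0,0,-81.5],1],[[410,-245,38],[0,0,-81.5],1],[[410,-245,38],[0,0,-81.5],1],[[410,-245,38],[0,0,-81.5],1],[[410,-245,38],[0,0,-81.5],1],[[410,-245,38],[0,0,-81.5],1],[[410,-245,38],[0,0,-81.5],1],[[410,-245,38],[0,0,-81.5],1]]'

```text
time: 1.1
tcp_pos: [486.3, -201.2, 199.8]
tcp_rot: [3.141, -0.003, 1.708]
wrist_force: [0.0, -0.5, 0.4]
finger_gap: 88.2
```

```bash
python3 - <<'E'
from h import *
s=status.read_state();print(s["tcp_pos"],s["tcp_rot"],s["time"])
im,d,c=grab("wrist","pics/w1.png");W=cloud(d,c)
m=(np.abs(W[...,0]-485)<90)&(np.abs(W[...,1]+205)<130)&(W[...,2]<75)
dark=m&(im.max(-1)<75)&(W[...,2]>46)
P=W[dark][:,:2].astype(np.float32);print(len(P),cv2.minAreaRect(P))
hi=m&(W[...,2]>52);P=W[hi];C=P[:,:2].mean(0);v=np.linalg.svd(P[:,:2]-C,full_matrices=False)[2][0];print(C,np.degrees(np.arctan2(-v[0]*np.sign(v[1]),abs(v[1]))),P[:,2].max())
goal([485,-205,130],97.4)
E
```

```text
[ 486.34291081 -201.17310485  199.7857101 ] [ 3.14127567e+00 -2.99417027e-03  1.70820245e+00] 1.1
0 ((0.0, 0.0), (0.0, 0.0), 0.0)
[ 489.17004855 -199.05093748] 7.3660602206517005 66.06993996338659
shift [-5.1 -3.1 69.5] turn [ 0.05 -0.23  0.54]
```

View pics/w1.png

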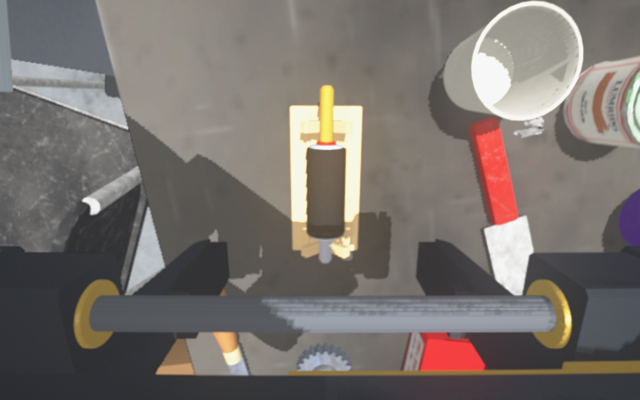

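The wrist view shows the tube centred at about (326,190), spanning u 307–345 and v 145–237. The plunger points up in the image at (327,110).

```bash
python3 - <<'E'
from h import *
im,d,c=grab("wrist");W=cloud(d,c)
sub=np.zeros(d.shape,bool);sub[125:250,295:360]=1
m=sub&(W[...,2]>57)
ys,xs=np.nonzero(m);print(xs.min(),xs.max(),ys.min(),ys.max())
P=W[m][:,:2];r=cv2.minAreaRect(P.astype(np.float32));print(r)
a=np.radians(7.4);e=np.array([-np.sin(a),np.cos(a)]);n=np.array([np.cos(a),np.sin(a)])
for q in (P@e,P@n): print(np.percentile(q,[1,99]),np.percentile(q,[1,99]).mean())
ax=np.percentile(P@e,[1,99]).mean();bx=np.percentile(P@n,[1,99]).mean();C=e*ax+n*bx;print("centre",C)
print(im[150:235:20,326])
goal([*C,26],97.4)
E
```

```text
307 341 148 242
((489.9580383300781, -204.2447052001953), (29.58613395690918, 84.02181243896484), 7.286284446716309)
[-305.24819592 -224.31256316] -264.7803795414149
[445.62959108 473.15568414] 459.3926376111459
centre [ 489.66897788 -203.40731793]
[[251 251 251]
 [113 100  86]
 [107  96  83]
 [101  91  81]
 [ 80  70  57]]
shift [ -2.6   3.6 173.6] turn [-0.03 -0.17  0.29]
```

Request:
carry_out --moves '[[[-3,2.4,40],[0,0,0.3],1],[[-3,2.4,80],[0,0,0.3],1],[[-3,2.4,120],[0,0,0.3],1],[[-3,2.4,150],[0,0,0.3],1],[[-3,2.4,165],[0,0,0.3],1],[[-3,2.4,173.5],[0,0,0.3],1],[[-3,2.4,173.5],[0,0,0.3],1],[[-3,2.4,173.5],[0,0,0.3],1]]'

```text
time: 1.87
tcp_pos: [488.4, -204.8, 26.6]
tcp_rot: [-3.141, -0.003, 1.698]
wrist_force: [-0.3, -0.0, -0.1]
finger_gap: 88.2
```

Request:
carry_out --moves '[[[0,0,0],[0,0,0],0.55],[[0,0,0],[0,0,0],0.45],[[0,0,0],[0,0,0],0.4],[[0,0,0],[0,0,0],0.35],[[0,0,0],[0,0,0],0.3],[[0,0,0],[0,0,0],0.3],[[0,0,0],[0,0,0],0.3],[[0,0,0],[0,0,0],0.3],[[0,0,0],[0,0,0],0.3],[[0,0,0],[0,0,0],0.3]]' --squeeze 20

```text
time: 2.7
tcp_pos: [489.1, -204.8, 26.8]
tcp_rot: [3.141, -0.002, 1.698]
wrist_force: [3.7, 2.0, -0.4]
finger_gap: 34.8
```

Request:
carry_out --moves '[[[0,0,0],[0,0,0],0.2],[[0,0,0],[0,0,0],0.2],[[0,0,-10],[0,0,0],0.2],[[0,0,-30],[0,0,0],0.2],[[0,0,-60],[0,0,0],0.2],[[0,0,-90],[0,0,0],0.2],[[0,0,-115],[0,0,0],0.2],[[0,0,-125],[0,0,0],0.2],[[0,0,-125],[0,0,0],0.2],[[0,0,-125],[0,0,0],0.2],[[0,0,-125],[0,0,0],0.2]]' --squeeze 50

```text
time: 3.62
tcp_pos: [487.7, -204.3, 149.8]
tcp_rot: [-3.14, -0.005, 1.698]
wrist_force: [-0.4, 0.8, -3.7]
finger_gap: 33.8
```

```bash
python3 - <<'E'
from h import *
s=status.read_state();print(s)
im,d,c=grab("wrist","pics/w2.png");grab("scene","pics/s2.png")
# target: origin at stand y=-42
a=0.113;S=np.array([583.9,103.3]);e=np.array([-np.sin(a),np.cos(a)])
goal([*(S-42*e),150],96.5)
E
```

```text
{'time': 3.6167, 'joint_positions': array([-0.62270319,  0.18076203,  1.79932117,  0.00235571,  1.16599074,
       -0.75110929]), 'qd': array([ 0.00141806,  0.01366989,  0.00340329,  0.00024192, -0.00033664,
       -0.0004639 ]), 'tau': array([ 2.04757736e-03, -4.29064786e+01, -3.32270837e+01,  6.21069479e-02,
        4.88404906e-02,  6.22729294e-04]), 'tcp_pos': array([ 487.73040203, -204.33964003,  149.80419106]), 'tcp_rot': array([-3.13979127, -0.00463859,  1.69826562]), 'wrist_force': array([-0.44075765,  0.75177188, -3.67027924]), 'ft_torque': array([-0.03298147, -0.15332194,  0.00222561]), 'finger_gap': 33.848264515143285}
shift [250.9 133.8   0.6] turn [-0.12 -0.28  0.81]
```

View pics/w2.png

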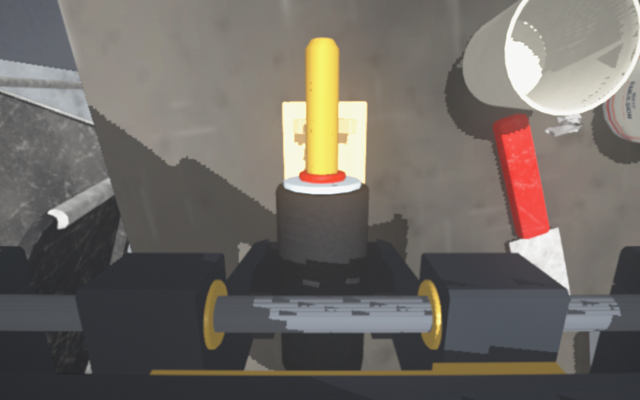

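The roller is held square in the jaws. The plunger tip is at (322,40) and the red collar at (322,177).

Request:
carry_out --moves '[[[30,16,0],[0,0,0],0.2],[[60,32,0],[0,0,0],0.2],[[90,48,0],[0,0,0],0.2],[[120,64,0],[0,0,0],0.2],[[150,80,0],[0,0,0],0.2],[[180,96,0],[0,0,-0.5],0.2],[[210,112,0],[0,0,0.8],0.2],[[235,125,0],[0,0,0.8],0.2],[[248,132,0],[0,0,0.8],0.2],[[251,134,0],[0,0.3,0.8],0.2],[[251,134,0],[0,0.3,0.8],0.2],[[251,134,0],[0,0.3,0.8],0.2]]'

```text
time: 4.72
tcp_pos: [588.2, 60.7, 149.7]
tcp_rot: [-3.138, -0.01, 1.684]
wrist_force: [0.2, -0.4, -4.1]
finger_gap: 34.2
```

```bash
python3 - <<'E'
from h import *
s=status.read_state();print(s["tcp_pos"],s["tcp_rot"],s["wrist_force"],s["time"])
im,d,c=grab("wrist","pics/w3.png");np.savez("w3.npz",im=im,d=d)
im2,d2,c2=grab("scene","pics/s3.png");np.savez("s3.npz",im=im2,d=d2)
W=cloud(d,c)
T=W[(W[...,2]>168)&(W[...,2]<180)&(W[...,1]>165)]
if len(T)>20: print("tall top",len(T),cv2.minAreaRect(T[:,:2].astype(np.float32)),np.median(T[:,2]))
E
```

```text
[588.15038929  60.73559437 149.69355593] [-3.13753208 -0.00993099  1.68409619] [ 0.19010872 -0.40281986 -4.10564224] 4.7167
```

View pics/w3.png

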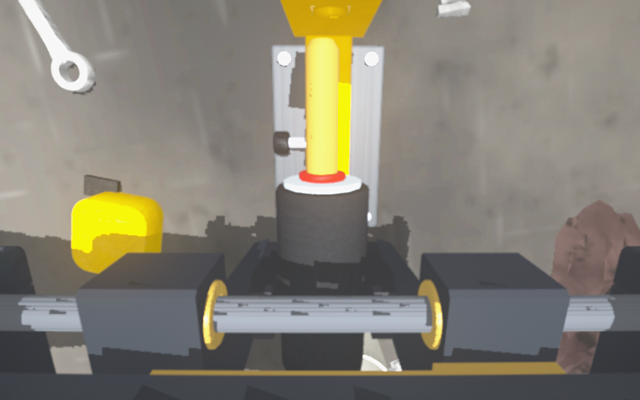

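The tall cheek's face and cup rim show at the top, around (330,12). The plunger tip is at (322,40), so the x offset is small. I'll measure it with the depth data.

```bash
python3 - <<'E'
from h import *
from scipy.optimize import least_squares
z=np.load("w3.npz");im,d=z["im"],z["d"];c=cam("wrist");W=cloud(d,c)
s=status.read_state();p=s["tcp_pos"];print(p,s["tcp_rot"])
v,u=np.mgrid[:400,:640]
P=W[(u>302)&(u<345)&(v>48)&(v<165)&(W[...,2]>165)]
def f(q): # cylinder r=6: x=q0+q1*(y-120), z=q2+q3*(y-120)
    t=P[:,1]-120;a=np.array([q[1],1,q[3]]);a/=np.linalg.norm(a)
    D=P-np.c_[np.full(len(P),q[0]),np.full(len(P),120),np.full(len(P),q[2])]
    return np.linalg.norm(np.cross(D,a),axis=1)-6
r=least_squares(f,[p[0],-.11,169,0],loss="soft_l1",f_scale=.5);q=r.x;print(len(P),q.round(4),"rms",np.sqrt((r.fun**2).mean()))
print("yaw",np.degrees(np.arctan(-q[1])),"pitch up to +y",np.degrees(np.arctan(q[3])))
# tip, collar/tube end along y
E=W[(u>285)&(u<365)&(v>20)&(v<300)]
ax=lambda y:(q[0]+q[1]*(y-120),q[2]+q[3]*(y-120))
A=E[(np.hypot(E[:,0]-ax(E[:,1])[0],E[:,2]-ax(E[:,1])[1])<8)];print("plunger y range",np.percentile(A[:,1],[1,99,99.8]))
B=E[(np.abs(np.hypot(E[:,0]-ax(E[:,1])[0],E[:,2]-ax(E[:,1])[1])-18)<3)];print("tube y max",np.percentile(B[:,1],[2,98,99.5]))
# tall face
F=W[(v<35)&(u>270)&(u<395)&(W[...,1]>150)&(W[...,2]>90)]
print(len(F),np.percentile(F,[1,50,99],axis=0).round(1))
m=(W[...,1]>160)&(v<30)&(im[...,0]>150)&(im[...,2]<90);G=W[m]
print("row edges x at v:",[(k,W[k][(u[k]>270)&(u[k]<395)&(W[k,:,2]>90)&(W[k,:,1]>150)][:,[0,2,1]][[0,-1]].round(1).tolist()) for k in (0,5,10,15,20) if ((u[k]>270)&(u[k]<395)&(W[k,:,2]>90)&(W[k,:,1]>150)).any()])
E
```

```text
[588.31434464  60.22801327 150.16398791] [-3.13833093 -0.00994616  1.68278007]
3834 [ 5.817691e+02 -1.154000e-01  1.696749e+02  4.200000e-03] rms 0.5236652746723259
yaw 6.582152572440261 pitch up to +y 0.23867638315083836
plunger y range [104.70432395 150.24700834 150.89731779]
tube y max [ 62.27981067 100.9373513  101.97260658]
2355 [[558.  171.6  90.6]
 [579.5 174.3 113.3]
 [600.7 177.4 134.7]]
row edges x at v: [(0, [[557.4, 132.9, 172.0], [600.8, 135.1, 176.2]]), (5, [[557.5, 126.7, 171.8], [600.8, 127.2, 176.5]]), (10, [[557.5, 117.9, 172.0], [600.9, 120.2, 176.3]]), (15, [[557.8, 111.3, 171.5], [600.7, 111.7, 176.3]]), (20, [[557.7, 101.0, 171.7], [601.0, 103.0, 176.1]])]
```

Request:
carry_out --moves '[[[0,1.8,6],[0,-0.25,0.2],0.2],[[0,3.6,12],[0,-0.25,0.2],0.2],[[4,3.6,18],[0,-0.25,0.2],0.2],[[8,3.6,22],[0,-0.25,0.2],0.2],[[10,3.6,22],[0,-0.25,0.2],0.2],[[10,3.6,22],[0,-0.25,0.2],0.2],[[10,3.6,22],[0,-0.25,0.2],0.2]]'

```text
time: 5.4
tcp_pos: [590.6, 71.2, 128.3]
tcp_rot: [-3.138, -0.006, 1.68]
wrist_force: [-0.8, -0.7, -3.0]
finger_gap: 33.9
```

```bash
cat > meas.py <<'E'
from h import *
from scipy.optimize import least_squares
import sys
s=status.read_state();p=s["tcp_pos"];print(p,s["tcp_rot"],s["wrist_force"],s["time"])
im,d,c=grab("wrist","pics/%s.png"%sys.argv[1]);W=cloud(d,c);v,u=np.mgrid[:400,:640]
np.savez(sys.argv[1]+".npz",im=im,d=d)
P=W[(u>302)&(u<345)&(v>55)&(v<165)&(W[...,2]>p[2]+13)]
def f(q):
    a=np.array([q[1],1,q[3]]);a/=np.linalg.norm(a)
    return np.linalg.norm(np.cross(P-[q[0],130,q[2]],a),axis=1)-6
q=least_squares(f,[p[0]-4,-.11,p[2]+19,0],loss="soft_l1",f_scale=.5).x
F=W[(v<30)&(u>250)&(u<420)&(W[...,1]>163)&(W[...,2]>75)]
k=np.polyfit(F[:,0],F[:,1],1);xm=np.percentile(F[:,0],[.5,99.5]);xc=xm.mean();yc=np.polyval(k,xc)
print("axis z %.1f pitch %.2f yaw %.2f; face yaw %.2f width %.1f"%(q[2],np.degrees(q[3]),np.degrees(np.arctan(-q[1])),np.degrees(np.arctan(k[0])),np.ptp(xm)))
print("face c",xc,yc,"axis x there",q[0]+q[1]*(yc-130))
E_=W[(u>285)&(u<365)&(v>5)&(v<300)];D=np.hypot(E_[:,0]-q[0]-q[1]*(E_[:,1]-130),E_[:,2]-q[2]-q[3]*(E_[:,1]-130))
print("plunger y99",np.percentile(E_[D<8][:,1],99),"tube end y",np.percentile(E_[abs(D-18)<3][:,1],99))
B=W[(u>335)&(u<356)&(v>90)&(v<170)&(W[...,2]>40)&(W[...,2]<80)];print("bar z",len(B),np.median(B[:,2]) if len(B) else 0)
E
python3 meas.py w4
```

```text
[590.61794678  71.18509146 128.25545705] [-3.13826358 -0.00576927  1.67981619] [-0.78766761 -0.71748306 -2.99879686] 5.4
axis z 147.6 pitch -0.21 yaw 6.29; face yaw 6.09 width 43.2
face c 578.8275041121233 174.5854181779055 axis x there 579.416545606733
plunger y99 161.69634246119568 tube end y 175.6414441162899
bar z 600 64.05800436934172
```

View pics/w4.png

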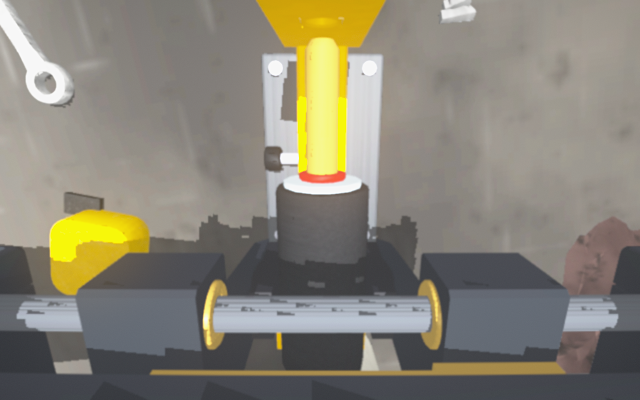

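The plunger at (322,40) lines up with the cup at (321,20) to within 0.6 mm, and the gap to the face is about 13 mm. The crossbar's top at 64 mm puts the cup axis at 116 mm. Next is a gentle push.

Request:
carry_out --moves '[[[4,-0.5,0],[0,0,0.1],0.2],[[8,-0.5,0],[0,0,0.1],0.2],[[11,-0.5,0],[0,0,0.1],0.2],[[13,-0.5,0],[0,0,0.1],0.2],[[15,-0.5,0],[0,0,0.1],0.2],[[17,-0.5,0],[0,0,0.1],0.2],[[19,-0.5,0],[0,0,0.1],0.2],[[21,-0.5,0],[0,0,0.1],0.2],[[23,-0.5,0],[0,0,0.1],0.2],[[23,-0.5,0],[0,0,0.1],0.2]]'

```text
time: 6.28
tcp_pos: [587.8, 93.6, 128.5]
tcp_rot: [-3.139, -0.005, 1.678]
wrist_force: [0.5, -5.4, -4.2]
finger_gap: 33.8
```

Request:
carry_out --moves '[[[2,0,0],[0,0,0],0.2],[[4,0,0],[0,0,0],0.2],[[6,0,0],[0,0,0],0.2],[[8,0,0],[0,0,0],0.2],[[10,0,0],[0,0,0],0.2],[[12,0,0],[0,0,0],0.2],[[13.5,0,0],[0,0,0],0.2],[[14,0,0],[0,0,0],0.2],[[14,0,0],[0,0,0],0.2],[[14,0,0],[0,0,0],0.2],[[14,0,0],[0,0,0],0.2]]'

```text
time: 7.2
tcp_pos: [586.4, 106.0, 128.6]
tcp_rot: [-3.138, -0.003, 1.678]
wrist_force: [-0.1, -9.8, -3.4]
finger_gap: 34.3
```

```bash
python3 meas.py w5; python3 - <<'E'
from h import *
im,d,c=grab("scene");cv2.imwrite("pics/s5.png",cv2.resize(im[140:290,180:380,::-1],None,fx=4,fy=4,interpolation=cv2.INTER_CUBIC))
E
```

```text
[586.44499365 106.01550461 128.58119433] [-3.13826551e+00 -2.54162449e-03  1.67759645e+00] [-0.10874348 -9.80623674 -3.39070367] 7.2Traceback (most recent call last):
  File "meas.py", line 13, in <module>
    k=np.polyfit(F[:,0],F[:,1],1);xm=np.percentile(F[:,0],[.5,99.5]);xc=xm.mean();yc=np.polyval(k,xc)
    raise TypeError("expected non-empty vector for x")
TypeError: expected non-empty vector for x
```

View pics/s5.png

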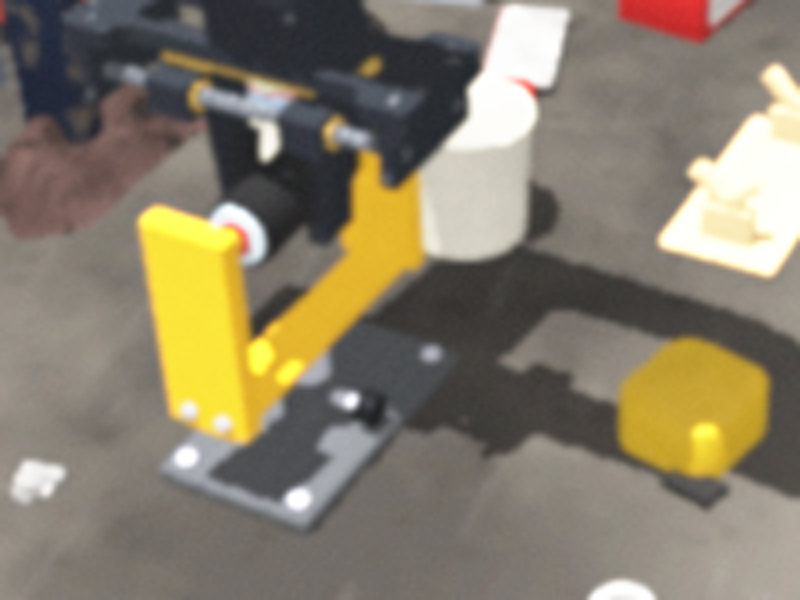

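The scene crop shows the plunger pressed on the tall cheek at (235,240), the tube between the cheeks, and the cup and tape untouched. The 9–9.8 N reading means the plunger is in by about 22 mm. I'll lower in small steps.

Request:
carry_out --moves '[[[1,0,0],[0,0,0],0.2],[[1,0,2],[0,0,0],0.2],[[1,0,4],[0,0,0],0.2],[[1,0,6],[0,0,0],0.2],[[1,0,8],[0,0,0],0.2],[[1,0,10],[0,0,0],0.2],[[1,0,12],[0,0,0],0.2],[[1,0,13],[0,0,0],0.2],[[1,0,13],[0,0,0],0.2]]'

```text
time: 8.05
tcp_pos: [586.9, 105.6, 116.2]
tcp_rot: [-3.139, -0.001, 1.677]
wrist_force: [-1.1, -8.6, 0.2]
finger_gap: 33.9
```

Request:
carry_out --moves '[[[1,0,0],[0,0,0],0.2],[[2,0,0],[0,0,0],0.2],[[3,0,0],[0,0,0],0.2],[[4,0,0],[0,0,0],0.2],[[4,0,0],[0,0,0],0.2],[[4,0,0],[0,0,0],0.2]]'

```text
time: 8.55
tcp_pos: [586.8, 108.0, 116.8]
tcp_rot: [-3.139, 0.002, 1.677]
wrist_force: [-1.5, -11.1, 0.3]
finger_gap: 33.9
```

```bash
python3 - <<'E'
from h import *
s=status.read_state();p=s["tcp_pos"];print(p,s["tcp_rot"],s["wrist_force"])
im,d,c=grab("wrist","pics/w6.png");W=cloud(d,c);v,u=np.mgrid[:400,:640]
s=status.read_state();print(s["wrist_force"])
for k in range(0,215,10): 
    w=W[k,322];print(k,w.round(1),im[k,322],end=" | ")
E
```

```text
[586.82748799 107.97738151 116.82693333] [-3.13922184e+00  1.81355509e-03  1.67681968e+00] [ -1.47994255 -11.05863441   0.32191827]
[ -2.07933024 -10.82227094   1.03527467]
0 [5.718e+02 2.485e+02 4.000e-01] [92 87 81] | 10 [572.5 242.    1.3] [91 86 82] | 20 [573.1 235.7   1.2] [95 88 83] | 30 [573.8 229.4   1.2] [101  91  80] | 40 [574.5 222.9   0.8] [105  93  78] | 50 [575.2 216.4   0.7] [111  95  78] | 60 [575.9 209.6   1.6] [118  99  78] | 70 [578.8 185.2 174.2] [247 241  10] | 80 [579.1 182.9 174.6] [247 241  10] | 90 [579.3 180.5 174.5] [247 241  10] | 100 [579.6 178.2 173.7] [247 240  10] | 110 [579.8 175.7 173.7] [247 240  10] | 120 [580.1 172.6 152.1] [159 121  53] | 130 [580.4 169.5 152.6] [154 120  53] | 140 [580.8 166.3 152.1] [237 203  83] | 150 [581.1 163.  151.7] [237 202  84] | 160 [581.5 159.7 151.1] [236 201  83] | 170 [581.8 156.3 150.9] [236 200  84] | 180 [582.2 152.6 149.5] [236 202  85] | 190 [582.5 149.8 152.6] [244  68  56] | 200 [582.8 147.  155.1] [189 202 209] | 210 [583.1 144.3 157.5] [125 133 137] |
```

View pics/w6.png

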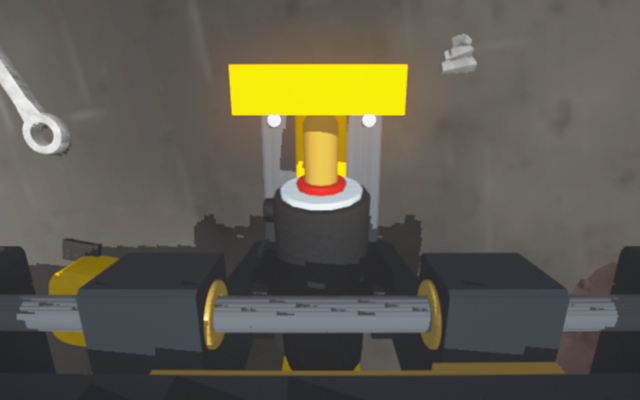

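The wrist view shows the plunger top at z 152.6 near the tip (v 130) and 149.5 near its root (v 180). So the tip has stuck on the face at about 146 mm, and the roller has pitched about 9° in the jaws with its stub end down. The stub is therefore already between the cheeks, at about 125 mm. I'll use this: seat the stub first, at lower spring load, then swing the plunger down against that support.

Request:
carry_out --moves '[[[1.5,0,1],[0,0,0],0.2],[[1.5,0,2],[0,0,0],0.2],[[1.5,0,3],[0,0,0],0.2],[[1.5,0,4],[0,0,0],0.2],[[1.5,0,4.5],[0,0,0],0.2],[[1.5,0,4.5],[0,0,0],0.2]]'

```text
time: 9.1
tcp_pos: [587.1, 107.8, 112.9]
tcp_rot: [-3.139, 0.004, 1.676]
wrist_force: [-1.6, -11.2, -0.1]
finger_gap: 33.9
```

```bash
cat > m2.py <<'E'
from h import *
from scipy.optimize import least_squares
import sys
s=status.read_state();p=s["tcp_pos"];print(p.round(1),s["tcp_rot"].round(4),s["wrist_force"].round(1),s["time"])
im,d,c=grab("wrist",sys.argv[1]);W=cloud(d,c);v,u=np.mgrid[:400,:640];hsv=cv2.cvtColor(im,cv2.COLOR_RGB2HSV)
# red collar marks plunger root; plunger = pixels between face top edge and collar
red=((hsv[...,0]<6)|(hsv[...,0]>174))&(hsv[...,1]>120)&(hsv[...,2]>100)&(u>290)&(u<355)&(v>150)&(v<240)
Rp=W[red];yr=np.median(Rp[:,1]);vr=v[red].min()
m=(u>306)&(u<339)&(v<vr-3)&(v>vr-80)&(W[...,1]<170)&(W[...,2]>p[2]+15)
P=W[m]
def f(q):
    a=np.array([q[1],1,q[3]]);a/=np.linalg.norm(a)
    return np.linalg.norm(np.cross(P-[q[0],yr,q[2]],a),axis=1)-6
r=least_squares(f,[p[0]-4,-.11,p[2]+25,0],loss="soft_l1",f_scale=.5);q=r.x
yt=174.5;zt=q[2]+q[3]*(yt-yr);zc=p[2]+19.4;yc=p[1]
L=np.array([1,1/np.cos(.11)])  # along-axis scale
dh=(yt-yr)/np.cos(.11)
print(len(P),"collar y %.1f axis z there %.1f slope %.3f tip z~%.1f; x@face %.1f yaw %.2f"%(yr,q[2],q[3],zt,q[0]+q[1]*(yt-yr),np.degrees(np.arctan(-q[1]))))
print("collar->face %.1f"%dh,"stub tip z from collar %.1f"%(q[2]-(44+69)*q[3]), "stub z via grip %.1f"%(zc-69*q[3]),"slope via grip %.3f"%((q[2]-zc)/44))
E
python3 m2.py pics/w7.png
```

```text
[587.1 107.8 112.9] [-3.1395  0.004   1.6763] [ -1.6 -11.2  -0.1] 9.1Traceback (most recent call last):
  File "m2.py", line 14, in <module>
    r=least_squares(f,[p[0]-4,-.11,p[2]+25,0],loss="soft_l1",f_scale=.5);q=r.x
    return func(*args, **kwargs)
    raise ValueError("Residuals are not finite in the initial point.")
ValueError: Residuals are not finite in the initial point.
```

```bash
sed -i 's/np.median(Rp/np.nanmedian(Rp/' m2.py; python3 m2.py pics/w7.png
```

```text
[587.1 107.8 112.9] [-3.1395  0.004   1.6764] [ -1.2 -10.5   0.2] 9.15
1441 collar y 148.9 axis z there 141.8 slope 0.225 tip z~147.6; x@face 579.2 yaw 6.78
collar->face 25.8 stub tip z from collar 116.3 stub z via grip 116.7 slope via grip 0.216
```

View pics/w7.png

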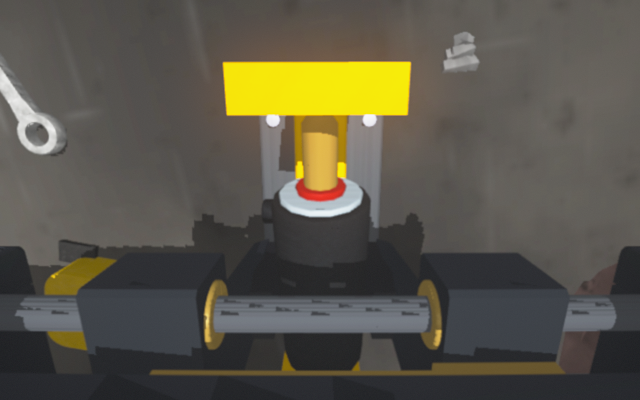

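The roller now slopes 0.22 and the stub tip is at about 116.5 mm, level with the low cup's axis. I'll back off along −y so the spring takes the stub into its cup.

Request:
carry_out --moves '[[[-1,0,0],[0,0,0],0.2],[[-2.5,0,0],[0,0,0],0.2],[[-4,0,0.5],[0,0,0],0.2],[[-5.5,0,0.5],[0,0,0],0.2],[[-7,0,1],[0,0,0],0.2],[[-8.5,0,1],[0,0,0],0.2],[[-9.5,0,1],[0,0,0],0.2],[[-9.5,0,1],[0,0,0],0.2]]'

```text
time: 9.87
tcp_pos: [587.5, 98.2, 111.3]
tcp_rot: [-3.138, 0.004, 1.676]
wrist_force: [-2.3, -4.1, -4.0]
finger_gap: 34.0
```

```bash
python3 m2.py pics/w8.png
```

```text
[587.5  98.2 111.3] [-3.138  0.004  1.676] [-2.3 -4.1 -4. ] 9.8667
2423 collar y 139.4 axis z there 140.1 slope 0.217 tip z~147.8; x@face 579.0 yaw 6.54
collar->face 35.4 stub tip z from collar 115.6 stub z via grip 115.7 slope via grip 0.214
```

Request:
carry_out --moves '[[[-1,0,0],[0,0,0],0.2],[[-2,0,0],[0,0,0],0.2],[[-3,0,0],[0,0,0],0.2],[[-3.5,0,0],[0,0,0],0.2],[[-3.5,0,0],[0,0,0],0.2]]'

```text
time: 10.33
tcp_pos: [587.6, 95.1, 110.9]
tcp_rot: [-3.137, 0.003, 1.676]
wrist_force: [0.5, -0.4, -8.3]
finger_gap: 33.7
```

```bash
python3 m2.py pics/w9.png
```

```text
[587.6  95.1 110.9] [-3.1374  0.0032  1.676 ] [ 0.5 -0.4 -8.3] 10.3333
2425 collar y 136.4 axis z there 139.6 slope 0.218 tip z~147.9; x@face 578.9 yaw 6.43
collar->face 38.3 stub tip z from collar 115.0 stub z via grip 115.2 slope via grip 0.212
```

The stub is in its cup and carries the spring load, with the y force now about 0. I'll ease the squeeze so the roller can pivot and swing the plunger down by lowering the grip.

Request:
carry_out --moves '[[[0,0,0],[0,0,0],0.2],[[0,0,1],[0,0,0],0.2],[[0,0,2],[0,0,0],0.2],[[0,0,3],[0,0,0],0.2],[[0.3,0,4],[0,0,0],0.2],[[0.3,0,5],[0,0,0],0.2],[[0.5,0,6],[0,0,0],0.2],[[0.5,0,6],[0,0,0],0.2]]' --squeeze 22

```text
time: 11.05
tcp_pos: [589.2, 95.4, 107.0]
tcp_rot: [-3.141, 0.004, 1.675]
wrist_force: [-2.4, -2.5, 6.9]
finger_gap: 35.1
```

```bash
python3 m2.py pics/w10.png
```

```text
[589.2  95.4 107. ] [-3.1413  0.0041  1.6754] [-2.4 -2.5  6.9] 11.05
2348 collar y 137.2 axis z there 134.9 slope 0.196 tip z~142.3; x@face 582.5 yaw 4.81
collar->face 37.5 stub tip z from collar 112.8 stub z via grip 112.8 slope via grip 0.195
```

Request:
carry_out --moves '[[[0,0,-1],[0,0,0],0.2],[[0,-0.8,-1],[0,0,-0.8],0.2],[[0,-1.6,0],[0,0,-1.6],0.2],[[0,-2,1],[0,0,-1.8],0.2],[[0,-2,2],[0,0,-1.8],0.2],[[0,-2,3],[0,0,-1.8],0.2],[[0,-2,4],[0,0,-1.8],0.2],[[0,-2,5],[0,0,-1.8],0.2],[[0,-2,6],[0,0,-1.8],0.2],[[0,-2,6],[0,0,-1.8],0.2]]' --squeeze 35

```text
time: 11.93
tcp_pos: [588.3, 95.5, 103.0]
tcp_rot: [3.139, 0.004, 1.707]
wrist_force: [-3.6, -0.2, 10.1]
finger_gap: 34.7
```

```bash
python3 m2.py pics/w11.png
```

```text
[588.3  95.5 103. ] [3.1392 0.0041 1.7075] [-3.6 -0.2 10.1] 11.9333
2252 collar y 138.1 axis z there 128.0 slope 0.126 tip z~132.6; x@face 579.5 yaw 6.44
collar->face 36.7 stub tip z from collar 113.8 stub z via grip 113.7 slope via grip 0.128
```

Request:
carry_out --moves '[[[0,-0.5,1],[0,0,0],0.2],[[0,-0.5,2],[0,0,0],0.2],[[0,-0.5,3],[0,0,0],0.2],[[0,-0.5,4],[0,0,0],0.2],[[0,-0.5,5],[0,0,0],0.2],[[0,-0.5,5.5],[0,0,0],0.2],[[0,-0.5,5.5],[0,0,0],0.2]]'

```text
time: 12.57
tcp_pos: [588.5, 95.9, 98.9]
tcp_rot: [3.138, 0.004, 1.708]
wrist_force: [-3.7, 0.1, 9.0]
finger_gap: 34.6
```

```bash
python3 m2.py pics/w12.png
```

```text
[588.5  95.9  98.9] [3.1375 0.0039 1.7081] [-3.7  0.1  9. ] 12.5667
2165 collar y 138.9 axis z there 122.0 slope 0.062 tip z~124.2; x@face 579.9 yaw 6.19
collar->face 35.8 stub tip z from collar 115.0 stub z via grip 114.1 slope via grip 0.082
```

Request:
carry_out --moves '[[[0,-0.8,1],[0,0,-0.4],0.2],[[0,-1,2],[0,0,-0.5],0.2],[[0,-1,3],[0,0,-0.5],0.2],[[0,-1,4],[0,0,-0.5],0.2],[[0,-1,5],[0,0,-0.5],0.2],[[0,-1,5],[0,0,-0.5],0.2]]'

```text
time: 13.12
tcp_pos: [587.6, 96.0, 94.4]
tcp_rot: [3.137, 0.004, 1.717]
wrist_force: [-2.3, -1.7, 6.4]
finger_gap: 35.0
```

```bash
python3 m2.py pics/w13.png
```

```text
[587.6  96.   94.4] [3.1372 0.0039 1.7174] [-2.3 -1.7  6.4] 13.1167
2112 collar y 139.2 axis z there 114.8 slope -0.001 tip z~114.7; x@face 578.6 yaw 6.61
collar->face 35.5 stub tip z from collar 114.9 stub z via grip 113.9 slope via grip 0.021
```

The roller is level at z 114.8, which is the cup centre less its 1.25 mm play, and the tip x is within 0.3 mm of the cup. The collar-to-face distance also fits the seated position. I'll ease off and look before letting go.

Request:
carry_out --moves '[[[0,0,-0.7],[0,0,0],0.2],[[0,0,-1.2],[0,0,0],0.2],[[0,0,-1.2],[0,0,0],0.2]]' --squeeze 15

```text
time: 13.42
tcp_pos: [587.5, 95.8, 94.9]
tcp_rot: [3.137, 0.004, 1.717]
wrist_force: [1.2, -3.1, -4.3]
finger_gap: 35.1
```

```bash
python3 m2.py pics/w14.png; python3 - <<'E'
from h import *
im,d,c=grab("scene");w=cv2.imread("pics/w14.png")[60:300,200:440]
a=cv2.resize(im[160:265,195:300,::-1],(400,400),interpolation=cv2.INTER_CUBIC);cv2.imwrite("pics/c14.png",np.hstack([a,cv2.resize(w,(400,400))]))
E
```

```text
[587.5  95.8  94.9] [3.1375 0.0039 1.7174] [ 1.2 -3.1 -4.3] 13.4167
2097 collar y 139.2 axis z there 115.1 slope -0.004 tip z~114.9; x@face 578.5 yaw 6.61
collar->face 35.5 stub tip z from collar 115.6 stub z via grip 114.6 slope via grip 0.017
```

View pics/c14.png

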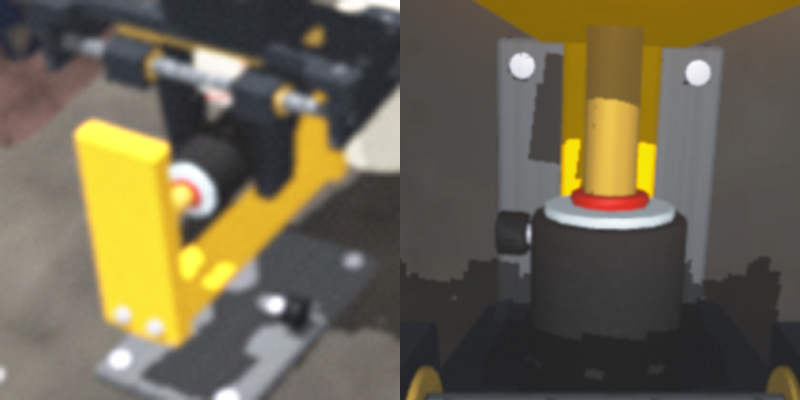

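The scene half shows the brass plunger meeting the tall cheek at (183,195). The wrist half shows it level under the cheek at (612,60), but its tip is hidden. I'll tug gently upward to check it is captured.

Request:
carry_out --moves '[[[0,0,-1],[0,0,0],0.2],[[0,0,-2],[0,0,0],0.2],[[0,0,-2],[0,0,0],0.2]]' --squeeze 25

```text
time: 13.77
tcp_pos: [587.0, 95.8, 96.5]
tcp_rot: [3.139, 0.004, 1.718]
wrist_force: [0.4, -1.5, -6.7]
finger_gap: 34.5
```

```bash
python3 m2.py pics/w15.png
```

```text
[587.   95.8  96.5] [3.1388 0.0037 1.7175] [ 0.4 -1.5 -6.7] 13.7667
2119 collar y 139.1 axis z there 116.6 slope -0.008 tip z~116.3; x@face 577.7 yaw 7.01
collar->face 35.7 stub tip z from collar 117.5 stub z via grip 116.5 slope via grip 0.015
```

Request:
carry_out --moves '[[[0,0,-1],[0,0,0],0.2],[[0,0,-2],[0,0,0],0.2],[[0,0,-2],[0,0,0],0.2]]'

```text
time: 14.07
tcp_pos: [586.7, 95.8, 97.0]
tcp_rot: [3.139, 0.004, 1.717]
wrist_force: [6.9, -2.1, -17.1]
finger_gap: 34.7
```

```bash
python3 m2.py pics/w16.png
```

```text
[586.7  95.8  97. ] [3.1393 0.0035 1.7173] [  6.9  -2.1 -17.1] 14.0667
2105 collar y 139.0 axis z there 117.1 slope -0.005 tip z~116.9; x@face 577.6 yaw 6.59
collar->face 35.7 stub tip z from collar 117.7 stub z via grip 116.8 slope via grip 0.016
```

The tug met a firm stop at 117.1 mm with the roller still level, so both ends are captured. I'll relax and release.

Request:
carry_out --moves '[[[0,0,1],[0,0,0],0.2],[[0,0.5,1.7],[0,0,0],0.2],[[0,0.5,1.7],[0,0,0],0.38],[[0,0.5,1.7],[0,0,0],0.42],[[0,0.5,1.7],[0,0,0],0.5],[[0,0.5,1.7],[0,0,0],0.7],[[0,0.5,1.7],[0,0,0],0.7],[[0,0.5,1.7],[0,0,0],0.7],[[0,0.5,1.7],[0,0,0],0.7],[[0,0.5,1.7],[0,0,0],0.7]]' --squeeze 10

```text
time: 14.95
tcp_pos: [587.2, 95.9, 95.4]
tcp_rot: [3.139, 0.003, 1.717]
wrist_force: [-0.2, 0.9, 0.5]
finger_gap: 61.9
```

Request:
carry_out --moves '[[[0,0,-10],[0,0,0],0.7],[[0,0,-30],[0,0,0],0.7],[[0,0,-55],[0,0,0],0.7],[[0,0,-85],[0,0,0],0.7],[[-20,0,-110],[0,0,0],0.7],[[-40,0,-120],[0,0,0],0.7],[[-40,0,-120],[0,0,0],0.7],[[-40,0,-120],[0,0,0],0.7]]'

```text
time: 15.62
tcp_pos: [593.2, 56.1, 216.9]
tcp_rot: [3.137, 0.004, 1.716]
wrist_force: [-0.7, 1.0, -0.7]
finger_gap: 61.7
```

```bash
python3 - <<'E'
from h import *
im,d,c=grab("wrist","pics/w17.png");W=cloud(d,c)
m=(W[...,2]>122)&(W[...,2]<140)&(np.abs(W[...,1]-95)<75)&(np.abs(W[...,0]-587)<30)&(im.max(-1)<140)
P=W[m][:,:2];print(len(P),cv2.minAreaRect(P.astype(np.float32)),np.nanpercentile(W[m][:,2],98))
t,dt,ct=grab("top");V=cloud(dt,ct);s=(V[...,2]>25)&(np.mgrid[:400,:640][0]>230)&(np.mgrid[:400,:640][0]<270)&(np.mgrid[:400,:640][1]>280)&(np.mgrid[:400,:640][1]<325)
print("tape",np.percentile(V[s],[2,98],axis=0).round(1))
a=cv2.resize(t[130:210,190:310,::-1],(480,320),interpolation=cv2.INTER_CUBIC);w=cv2.imread("pics/w17.png")
sc=cams.get_image("scene")[0][150:270,190:330,::-1]
cv2.imwrite("pics/c17.png",np.hstack([cv2.resize(w,(430,320)),cv2.resize(sc,(370,320),interpolation=cv2.INTER_CUBIC)]))
E
```

```text
5341 ((587.3236083984375, 95.39946746826172), (34.107975006103516, 79.322021484375), 6.832613945007324) 134.5372068294375
tape [[382.9 -26.5  31.2]
 [441.7  35.2  37.6]]
```

View pics/c17.png

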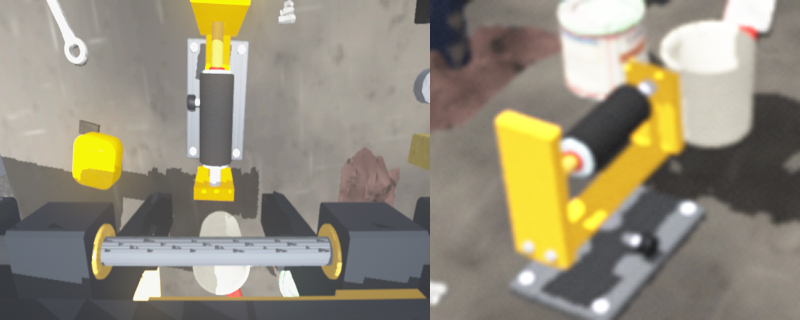

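The pictures show the roller level in the yoke, with the stub in the low cheek at (213,178) and the plunger in the tall cheek at (217,50). The cup and tape are unmoved. The tube centre is within 0.5 mm of the expected (587.6, 95.7).

```bash
python3 -c "
from plant import ticket,status
print(status.read_state()['time']);print(ticket.close_job())"
```

```text
15.7667
the job is handed in; nothing more can be done
None
```

The roller is seated in the yellow stand with both shaft ends in their cups, and the gripper has let go. I handed the job in at 15.8 s. No verdict was reported.

**What I did:** I lifted the roller off its rest, lined it up with the tall cheek and pushed the plunger in about 22 mm (around 9–11 N at the wrist).

**Where it differed from the plan:** The level descent failed. The plunger tip stuck on the cheek and the roller pitched about 12° in the jaws. I let the stub into the low cup first, then swung the plunger down into its cup. The highest wrist force I read was about 18 N, during an upward tug to check that both ends were captured.

**Last checks:**
- **Position:** The tube centre was within 0.5 mm of the expected spot. Yaw was 6.8° against about 6.3° for the stand, inside the 2.9° limit.
- **Height:** The tube's top at 134.5 mm implies an axis at about 116 mm.
- **Release:** Wrist force was about zero after letting go, and the gripper was about 100 mm clear.
- **Bystanders:** The tape measure's position was unchanged. I checked the cup by eye only, and it looked unmoved.
- **Not checked directly:** I could not see the plunger tip inside its cup. The firm, level stop in the tug is the evidence that it is in. I had no direct reading of the force on the stand.

I viewed 10 or 11 pictures, so I may be one past the budget.

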